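Fit the suction hood and hold the extraction slide at its mark

ROBOT

A 7-joint arm with a two-finger parallel gripper is mounted at the origin on the work surface. World frame = base frame: x ahead of the robot, y to its left, z up, the work surface at z = 0. Lengths are in m, angles in degrees, forces in N, time in s.
With the tool pointing down it reaches from about 0.35 to 0.9 m from the base axis. Payload 19.9 kg.
Tool frame: the origin (TCP) lies at the very end of the fingers, on their centre line; the grasp point (between the pads) lies 19 mm behind it; z points along the fingers, y is the line along which they close (so a half turn about z gives the same grasp; the last joint's range is limited). The gripper opens to 85 mm and grips with 20 to 120 N. Pads are 22 mm wide; open, the fingers measure 114 mm over their backs; the gripper's body (76 mm by 85 mm) begins 54 mm behind the grasp point. The pads swing forward as they close: fully open they stand 13 mm farther back than shut.
Start: joints at [-66.434, 23.915, -0.59, 92.452, 0.269, 63.638, -3.037], TCP at [0.273, 0.562, 0.231] pointing down, gripper open.
Joint ranges: [-161.28, 161.28], [-22.2, 115.67], [-73.04, 71.86], [3.21, 147.25], [-68.34, 248.33], [10.77, 114.83], [-161.83, 161.83]. Speed limits (degrees/s): [108.29, 108.29, 136.94, 136.94, 172.46, 172.46, 172.46].

INTERFACE

Orientations are given as a 3x3 rotation matrix whose columns are the frame's x, y, z axes.
In Python, from station import arm gives the robot as it stands.
- The arm moves only by the shell command python3 -m inch 'ROWS' [FORCE]. ROWS is JSON, a list of rows, each an object with "delta_pos": the shift along the tool's x, y, z each as a share of 75 mm, from -1 to 1, a list of three; "turn": the turn, a rotation vector about the tool's x, y, z each as a share of 30 degrees, from -1 to 1, a list of three; "gripper": the closure, from -1 (fully open) to 1 (shut). In form: [{"delta_pos": [x, y, z], "turn": [rx, ry, rz], "gripper": gripper}, ...]. A call has 1 to 8 rows; each row shifts and turns the commanded pose from where the row before left it, along the tool's axes as they then stand; what a row does not reach is not made up. A row lasts 1/10 s, in which the tool goes at most 50 mm and 8.59 degrees, less where a joint would pass 70% of its speed; a pose out of reach is approached as far as the arm can. A call with a number of a shift or a turn outside -1 to 1 is refused whole. A call with a gripper value outside its range is refused whole. The fingers move at their own pace and stop on an object; FORCE is the grip in N (left out, the last holds). Time passes only in rows, so rows that do not move let the fingers close. It gives the time, the measured TCP pose, the force, the opening and the grip force at its end, in the units of the state.
- arm.observe(): the state, without advancing time (a new reading comes with each control period).
- arm.snapshot(name): name is "side" or "top" or "wrist"; returns (picture, depth): 420x560x3 uint8, red, green, blue; 420x560 float32, m along the optical axis (not along the pixel's ray), 0 where there is no reading.
- arm.camera_model(name): a dict with "intrinsics" (3x3 intrinsics, pixels), "R" (3x3) and "t" (3): a world point X has camera coordinates R X + t; the wrist camera has in their place "hand_eye" (4x4, takes a point from camera to tool coordinates, whose origin is the TCP and whose axes are the flange's). Camera axes: x right, y down, z forward; pixel columns grow to the right and rows downward; lengths in m; the calibration is good to about 2 mm. A picture is of the moment at which its call begins: read the wrist's pose just before it. camera_model takes no time and is no camera call.
- arm.finish_job(): hands the job in; it is judged then, once.
The state is a dict: "t": time; "q": joint angles; "joint_velocities": joint speeds; "effort": joint torques, N m; "eef_pos": TCP position; "ee_rot": TCP orientation; "contact_force": force on the tool from outside, world axes, zero at the start; "wrist_torque": the same for the moment, N m; "gripper_width": opening from 0.0 (shut) to 1.0 (fully open); "grasp_force": force on a finger pad.
Only numpy, scipy, OpenCV 4.12 (cv2) and the standard library are available. Lean on these libraries where they do the work, as an engineer would, in place of code of your own. Each camera call takes 0.05 s, during which the arm holds its last target. There are 200 camera calls.

TASK

Set up dust extraction for the shoe on the last stand: push the loose suction hood fully down onto the extraction gate's upright pipe, its bell mouth facing the shoe. Then pull the gate's spring-return slide out by its grip until the line on its crossbar is level with the line on the scale's clip, and finish holding it there: it shuts by itself when let go. Leave the shoe and the other things undisturbed.

Things in the scene. Friction and masses are not known exactly. Their poses are not given: they have to be found in the camera images.
- hood: Loose grey plastic suction hood (a pipe elbow with a bell mouth), 0.22 kg, standing upright on its socket. Origin: centre of the socket's open lower end; z up its axis, x towards the mouth. Socket: bore 42 mm, 55 mm deep, 48 mm outside, with a 60 mm collar 12 mm high at the foot. Above, the 48 mm pipe bends to a level arm along x, axis 95 mm up, highest point 119 mm
- elbow (a point): Where to take the hood: in its elbow, 84 mm up the socket's axis from the hood's origin. Grip here from above, fingers on either side closing along the hood's y; the pipe is 48 mm wide there and its top is 35 mm above this point
- mouth (a point): Centre of the hood's bell mouth (73 mm wide), 68 mm along x and 95 mm up from the hood's origin; the mouth looks along the hood's x
- gate: Dust-extraction gate, fixed: flat aluminium casting 90 mm (x) by 84 mm (y), flat top 36 mm above the bench, spring barrels along both sides. Origin on the bench under the upright pipe's axis; z up; the slide comes out towards -x. A scale arm 12 mm wide, top 22 mm above the bench, runs beside the slide at y = -58 mm, to x = -174 mm
- pipe_top (a point): Centre of the top of the gate's upright pipe (spigot), 77 mm above the bench: 38 mm in diameter, 41 mm long, with a 5 mm chamfer. The hood fully down rests with its collar on the gate's flat top, its origin 36 mm above the gate's, 41 mm below this point
- slide: The gate's slide: steel blade, crossbar (96 mm along y, 10 mm along x, 8 mm high), upright grip. Origin: centre of the crossbar's underside, 18 mm above the bench, at gate x = -111 mm when shut; axes as the gate's. Slides 0 to 45 mm along -x; starts shut. A spring pulls it shut: 5 N at the start and 140 N/m more, about 10 N at the mark
- grip (a point): Middle of the slide's upright black grip, 29 mm above the slide's origin. Grip: 12 mm thick (x), 44 mm wide (y), from 19 mm above to 21 mm below this point. When shut, 60 mm are free between it and the casting; the blade's top lies 24 mm below this point. Pinch it from above across its thickness (closing along x) or across its width (along y)
- pointer (a point): The line scribed on top of the crossbar at its end beside the scale arm: in the grip's middle plane, 48 mm to -y of and 8 mm above the slide's origin; moves with the slide
- clip: Small dark steel clip (10 mm along x, 15 mm wide, 12 mm high) with a thumbscrew, clamped on the scale arm beside the slide's path; the line across the middle of its top is the mark. Origin: centre of its underside, 14 mm above the bench, at the line's x; axes as the gate's. It is fixed, 18 to 34 mm further out (-x) than the pointer of the shut slide
- stand: Fixed last stand with a shoe on it, sole up: round iron base 120 mm in diameter, short post, shoe 270 mm long and 100 mm wide between 75 mm and 200 mm above the bench. Origin: centre of the base on the bench; the shoe lies along x, from -120 mm (heel) to +153 mm (toe)
- jar: White lidded jar, 68 mm in diameter, 85 mm high, loose; origin in the centre of its foot
- tape: Roll of tan tape lying flat, 90 mm outside, 24 mm high, loose; origin in the centre of its underside
- pincers: Steel lasting pincers lying on the bench, about 190 mm long, 13 mm high, loose; origin at the rivet, handles to -x
Things that resemble listed ones, but are neither listed nor needed, are in the scene too. What is meant by the hood is not blue, and is the smaller of those in its own colour.

How it is judged:
By the outcome, as a careful person would: the job done as asked, in the order asked, and still so for the second after the job is handed in, while the arm keeps its last pose, push and grip.
It also fails if it takes over 64 s, if anything falls off the work surface, if the arm or the gripper's body presses on something with over 40 N, if the wrist force passes 120 N, or if a joint passes its speed limit or range.

## Working session

There is one attempt and no reset: what is moved stays moved. The work goes in short steps, Python scripts to look and compute and a shell command to move; the robot and the scene stay as the last step left them, time stands still between calls to the robot, and variables do not carry over. Pictures are saved under pics/ and viewed, at most 10 in all, crops included, and the job is handed in when it is done.

```bash
mkdir -p pics; ls; python3 - <<'E'
from station import arm
import numpy as np,cv2
for n in ("side","top"):
    p,d=arm.snapshot(n); cv2.imwrite(f"pics/{n}0.png",p[:,:,::-1]); np.save(f"pics/{n}0.npy",d)
    m=arm.camera_model(n); print(n,{k:np.round(v,4).tolist() for k,v in m.items()})
print(arm.camera_model("wrist"))
s=arm.observe();print(s)
E
```

```text
pics
side {'intrinsics': [[485.8587, 0.0, 283.245], [0.0, 485.8587, 216.4824], [0.0, 0.0, 1.0]], 'R': [[0.9314, -0.3637, -0.0147], [-0.2482, -0.6052, -0.7564], [0.2662, 0.7081, -0.654]], 't': [-0.5627, 0.2551, 0.9279]}
top {'intrinsics': [[449.0858, 0.0, 280.4073], [0.0, 449.0858, 207.6723], [0.0, 0.0, 1.0]], 'R': [[-0.0264, -0.9995, -0.015], [-0.9948, 0.0278, -0.0975], [0.0979, 0.0123, -0.9951]], 't': [0.1185, 0.6256, 1.1869]}
{'intrinsics': array([[329.07666485,   0.        , 273.29129917],
       [  0.        , 329.07666485, 203.86711646],
       [  0.        ,   0.        ,   1.        ]]), 'hand_eye': array([[-6.28527399e-04, -9.59319950e-01, -2.82320454e-01,
         7.22480490e-02],
       [ 9.99997870e-01, -4.79191672e-05, -2.06345746e-03,
         7.69091552e-04],
       [ 1.96598734e-03, -2.82321150e-01,  9.59317936e-01,
        -1.43312742e-01],
       [ 0.00000000e+00,  0.00000000e+00,  0.00000000e+00,
         1.00000000e+00]])}
{'t': 0.1, 'q': array([-66.43474453,  23.94550791,  -0.58915199,  92.48147416,
         0.27087383,  63.63958852,  -3.03747064]), 'joint_velocities': array([-0.03331348, -0.15631251, -0.05689108, -0.09953968, -0.03020053,
       -0.03809468, -0.07324609]), 'effort': array([ 2.06276651e-03, -8.65820289e+01,  6.81311600e-01, -4.35635018e+01,
        1.94226141e-02,  4.92099876e-03, -5.61906677e-05]), 'eef_pos': array([0.27331091, 0.56172114, 0.23071767]), 'ee_rot': array([[-8.99224151e-01,  4.37488029e-01, -3.87341431e-04],
       [ 4.37488184e-01,  8.99223521e-01, -1.07168621e-03],
       [-1.20543364e-04, -1.13314342e-03, -9.99999351e-01]]), 'contact_force': array([-0.4336245 ,  0.11053477, -0.9276085 ]), 'wrist_torque': array([-0.00227625, -0.03161664, -0.01450101]), 'grasp_force': 0.0, 'gripper_width': 1.0023322527716523}
```

View pics/side0.png

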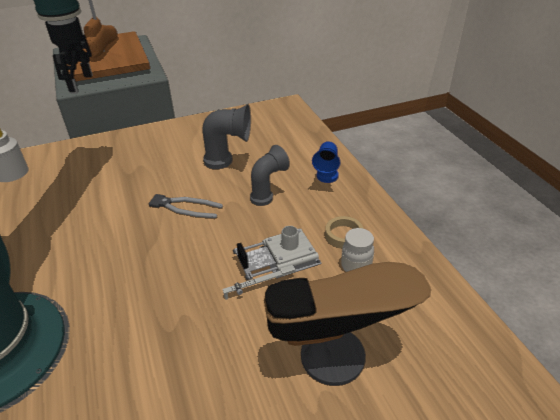

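View pics/top0.png

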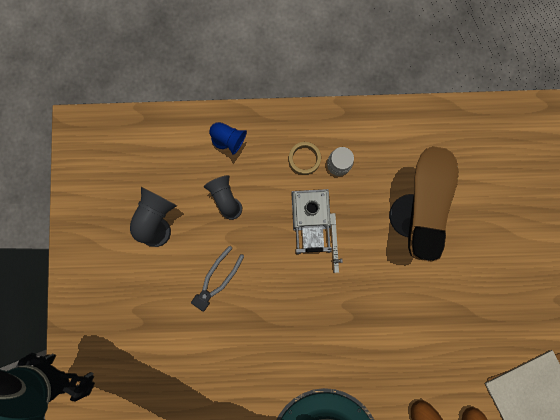

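The side view shows the small grey hood with its foot at (261,198), the gate pipe at (290,232), the shoe's stand at (333,352) and the larger grey decoy at (218,160). In the top view the hood's elbow is at about (230,208) with its mouth at (217,184). The gate pipe is at (312,208), the slide's crossbar at (314,249), the clip at about (336,266) and the shoe at (433,205). I'll enlarge and combine these with depth.

```bash
cat > h.py <<'E'
import numpy as np,cv2
from station import arm
def cloud(n,d,pose=None):
    m=arm.camera_model(n);K=np.array(m["intrinsics"])
    v,u=np.mgrid[:d.shape[0],:d.shape[1]]
    P=np.stack([(u-K[0,2])/K[0,0]*d,(v-K[1,2])/K[1,1]*d,d],-1)
    if n=="wrist":
        T=np.array(m["hand_eye"]);P=P@T[:3,:3].T+T[:3,3]
        return P@pose[1].T+pose[0]
    return (P-m["t"])@np.array(m["R"])
def proj(n,X,pose=None):
    m=arm.camera_model(n);K=np.array(m["intrinsics"]);X=np.atleast_2d(X)
    if n=="wrist":
        T=np.array(m["hand_eye"]);X=(X-pose[0])@pose[1];X=(X-T[:3,3])@T[:3,:3]
    else: X=X@np.array(m["R"]).T+m["t"]
    return X[:,:2]/X[:,2:]@np.diag([K[0,0],K[1,1]])+[K[0,2],K[1,2]]
def snap(n,tag):
    s=arm.observe();pose=(s["eef_pos"],s["ee_rot"])
    p,d=arm.snapshot(n);cv2.imwrite(f"pics/{tag}.png",p[:,:,::-1]);np.savez(f"pics/{tag}.npz",p=p,d=d,pos=pose[0],rot=pose[1])
    return p,d,pose
def crop(p,x,y,w,h,k): return cv2.resize(p[y:y+h,x:x+w],None,fx=k,fy=k,interpolation=cv2.INTER_CUBIC)
E
python3 - <<'E'
from h import *
t=cv2.imread("pics/top0.png");s=cv2.imread("pics/side0.png")
A=crop(t,195,165,80,60,5);B=crop(t,280,180,80,100,4)[:,:]
C=crop(s,230,140,80,70,5)
D=crop(s,215,215,120,90,4)
can=np.zeros((600,800,3),np.uint8)
can[:300,:400]=A; can[:300,400:720]=B[100:400]; can[300:600,:320]=cv2.resize(C,(320,280)).repeat(1,0)[:300] if 0 else cv2.copyMakeBorder(cv2.resize(C,(320,280)),0,20,0,0,0)
can[300:600,320:800]=D[30:330]
cv2.imwrite("pics/crop1.png",can)
for n in ("top","side"):
    d=np.load(f"pics/{n}0.npy");P=cloud(n,d);m=d>0
    def rep(name,x0,x1,y0,y1,z0,z1):
        k=m&(P[...,0]>x0)&(P[...,0]<x1)&(P[...,1]>y0)&(P[...,1]<y1)&(P[...,2]>z0)&(P[...,2]<z1)
        Q=P[k];print(n,name,len(Q),Q.mean(0).round(4) if len(Q) else '',np.percentile(Q,[3,97],axis=0).round(3).tolist() if len(Q) else '')
    f=lambda u,v:P[v,u].round(3)
    if n=="top":
        print([f(*q) for q in[(230,208),(217,184),(312,208),(300,200),(314,249),(336,266),(240,250),(433,205)]])
        c=f(300,200)
    rep("gatetop",c[0]-.08,c[0]+.08,c[1]-.1,c[1]+.08,.03,.042)
    rep("pipetop",c[0]-.08,c[0]+.08,c[1]-.1,c[1]+.08,.07,.085)
    if n=="top": hc=f(228,200)
    rep("hood",hc[0]-.09,hc[0]+.09,hc[1]-.09,hc[1]+.09,.02,.14)
    rep("hoodhi",hc[0]-.09,hc[0]+.09,hc[1]-.09,hc[1]+.09,.11,.14)
E
```

```text
[array([0.624, 0.229, 0.104]), array([0.684, 0.259, 0.125]), array([0.625, 0.016, 0.039]), array([0.647, 0.048, 0.039]), array([0.514, 0.016, 0.068]), array([ 0.468, -0.044,  0.025]), array([ 0.517,  0.217, -0.001]), array([ 0.61 , -0.261,  0.183])]
top gatetop 1016 [0.6236 0.018  0.0368] [[0.581, -0.026, 0.031], [0.667, 0.061, 0.041]]
top pipetop 56 [0.6322 0.015  0.0764] [[0.608, -0.049, 0.071], [0.726, 0.036, 0.082]]
top hood 805 [0.6563 0.2458 0.108 ] [[0.613, 0.217, 0.045], [0.701, 0.282, 0.129]]
top hoodhi 503 [0.6676 0.2523 0.1188] [[0.631, 0.228, 0.111], [0.701, 0.285, 0.13]]
side gatetop 875 [0.6221 0.0054 0.0358] [[0.583, -0.027, 0.031], [0.67, 0.053, 0.039]]
side pipetop 108 [0.6268 0.0139 0.0745] [[0.609, -0.002, 0.07], [0.643, 0.034, 0.079]]
side hood 1178 [0.6545 0.2314 0.0888] [[0.614, 0.213, 0.027], [0.706, 0.266, 0.126]]
side hoodhi 363 [0.6743 0.2466 0.1181] [[0.635, 0.228, 0.11], [0.706, 0.276, 0.129]]
```

View pics/crop1.png

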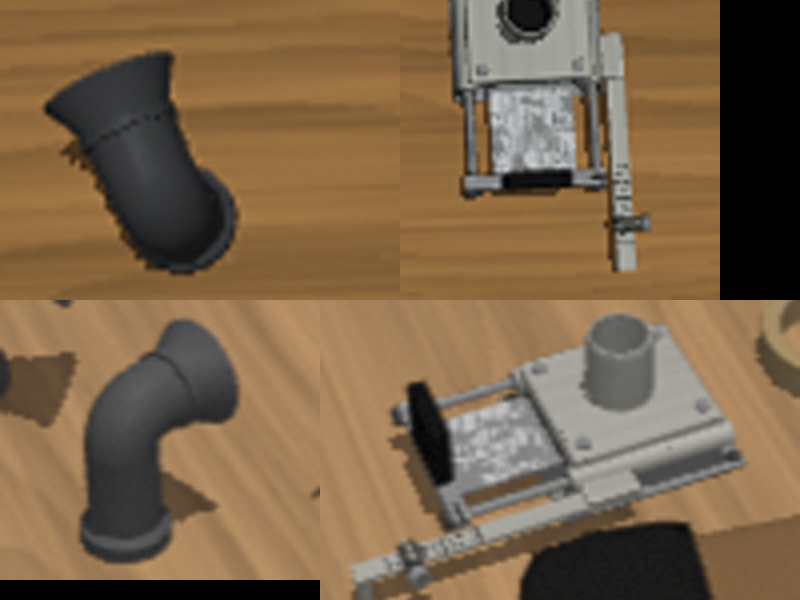

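The crops show the hood's mouth pointing up and to the left, about 28° from world x. The gate is nearly square to the world axes. The slide's crossbar is at about (313,226) in top pixels and the clip line is about 10 px further out. I'll move over the hood for a close look, raising and turning first.

```bash
R='{"delta_pos":[0,0,-0.18],"turn":[0,0,-0.257],"gripper":-1}'; python3 -m inch '[{"delta_pos":[0,0,-0.18],"turn":[0,0,-0.257],"gripper":-1},{"delta_pos":[0,0,-0.18],"turn":[0,0,-0.257],"gripper":-1},{"delta_pos":[0,0,-0.18],"turn":[0,0,-0.257],"gripper":-1},{"delta_pos":[0,0,-0.18],"turn":[0,0,-0.257],"gripper":-1},{"delta_pos":[0,0,-0.18],"turn":[0,0,-0.257],"gripper":-1},{"delta_pos":[0,0,-0.18],"turn":[0,0,-0.257],"gripper":-1},{"delta_pos":[0,0,-0.18],"turn":[0,0,-0.257],"gripper":-1}]' 60
python3 -m inch '[{"delta_pos":[-0.17,-0.5,0],"turn":[0,0,0],"gripper":-1},{"delta_pos":[-0.17,-0.5,0],"turn":[0,0,0],"gripper":-1},{"delta_pos":[-0.17,-0.5,0],"turn":[0,0,0],"gripper":-1},{"delta_pos":[-0.17,-0.5,0],"turn":[0,0,0],"gripper":-1},{"delta_pos":[-0.17,-0.5,0],"turn":[0,0,0],"gripper":-1},{"delta_pos":[-0.17,-0.5,0],"turn":[0,0,0],"gripper":-1}]'
python3 -m inch '[{"delta_pos":[-0.17,-0.5,0.1],"turn":[0,0,0],"gripper":-1},{"delta_pos":[-0.17,-0.5,0.1],"turn":[0,0,0],"gripper":-1},{"delta_pos":[-0.17,-0.5,0.1],"turn":[0,0,0],"gripper":-1},{"delta_pos":[-0.17,-0.5,0.1],"turn":[0,0,0],"gripper":-1},{"delta_pos":[-0.17,-0.5,0.1],"turn":[0,0,0],"gripper":-1},{"delta_pos":[-0.17,-0.5,0.1],"turn":[0,0,0],"gripper":-1},{"delta_pos":[0,0,0],"turn":[0,0,0],"gripper":-1}]'
python3 - <<'E'
from h import *
p,d,pose=snap("wrist","w1")
E
```

```text
t: 0.8
eef_pos: [0.2733, 0.5618, 0.3259]
ee_rot: [[-0.88, -0.475, -0.0], [-0.475, 0.88, -0.001], [0.001, -0.0, -1.0]]
contact_force: [0.7, 0.2, -0.4]
gripper_width: 0.998
grasp_force: 0.0
t: 1.4
eef_pos: [0.4476, 0.398, 0.3256]
ee_rot: [[-0.883, -0.47, -0.0], [-0.47, 0.883, -0.0], [0.0, -0.0, -1.0]]
contact_force: [-0.1, -0.6, 0.1]
gripper_width: 0.997
grasp_force: 0.0
t: 2.1
eef_pos: [0.6227, 0.2309, 0.2787]
ee_rot: [[-0.886, -0.464, -0.001], [-0.464, 0.886, -0.003], [0.003, -0.002, -1.0]]
contact_force: [-0.3, -0.6, -1.3]
gripper_width: 1.001
grasp_force: 0.0
```

View pics/w1.png

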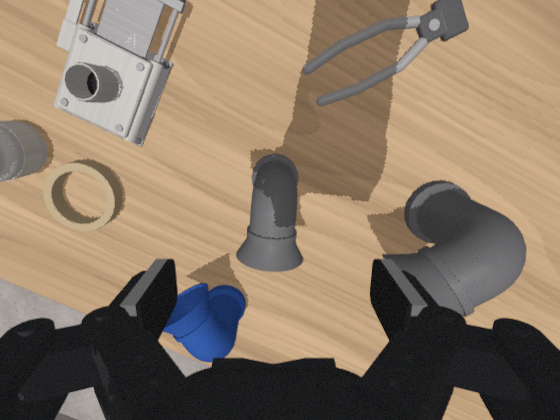

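The wrist view shows the hood centred, with its collar at (275,170) and its mouth at (270,260). The axis lines up with the tool. The gate pipe is at (92,82). I'll fit the hood's pose from the clouds.

```bash
cat > fit.py <<'E'
from h import *
from scipy.optimize import least_squares
w=np.load("pics/w1.npz");pose=(w["pos"],w["rot"])
C={"wrist":(cloud("wrist",w["d"],pose),w["d"])}
for n in("top","side"):
    d=np.load(f"pics/{n}0.npy");C[n]=(cloud(n,d),d)
def sel(n,c,r,z0,z1):
    P,d=C[n];P=P[d>0];return P[(np.hypot(P[:,0]-c[0],P[:,1]-c[1])<r)&(P[:,2]>z0)&(P[:,2]<z1)]
def circ(Q,r,c0):
    f=lambda c:np.hypot(Q[:,0]-c[0],Q[:,1]-c[1])-r
    s=least_squares(f,c0,loss="soft_l1",f_scale=.001);return s.x.round(4),np.abs(s.fun).mean().round(4)
if __name__=="__main__":
    c=np.array([.628,.231])
    for n in C:
        Q=sel(n,c,.032,.018,.055)
        if len(Q)>20:print(n,"socket",len(Q),circ(Q,.024,c))
        Q=sel(n,c,.12,.0,.16); yaw=np.radians(28)
        # arm/bell: fit y0,yaw of level cylinder using points
        def f(p):
            x=np.array([np.cos(p[0]),np.sin(p[0])]);y=np.array([-x[1],x[0]])
            a=(A[:,:2]-c)@y-p[1];return np.hypot(a,A[:,2]-p[2])-.024
        u=(Q[:,:2]-c)@[np.cos(yaw),np.sin(yaw)];A=Q[(u>.012)&(u<.04)&(Q[:,2]>.1)]
        if len(A)>20:
            s=least_squares(f,[yaw,0,.095],loss="soft_l1",f_scale=.001);print(n,"arm yaw,y0,zaxis",len(A),np.degrees(s.x[0]).round(2),s.x[1:].round(4),np.abs(s.fun).mean().round(4))
        B=Q[Q[:,2]>.07];print(n,"u max",np.percentile((B[:,:2]-c)@[np.cos(yaw),np.sin(yaw)],[1,99]).round(4),"top z",np.percentile(Q[:,2][u<.04],98).round(4))
    g=np.array([.627,.0155])
    for n in C:
        Q=sel(n,g,.03,.045,.068)
        if len(Q)>20:print(n,"pipe",len(Q),circ(Q,.019,g))
        Q=sel(n,g,.03,.07,.085);print(n,"rim",len(Q),Q.mean(0).round(4) if len(Q) else "", np.median(Q[:,2]))
        Q=sel(n,g,.07,.032,.04)
        if len(Q)>20:
            r=cv2.minAreaRect((Q[:,:2]*1000).astype(np.float32));print(n,"top rect",np.round(r[0],1),np.round(r[1],1),round(r[2],1),"z",np.median(Q[:,2]))
        Q=sel(n,[.515,.016],.035,.045,.07)
        if len(Q)>5:r=cv2.minAreaRect((Q[:,:2]*1000).astype(np.float32));print(n,"grip",len(Q),Q.mean(0).round(4),np.round(r[0],1),np.round(r[1],1),round(r[2],1))
        Q=sel(n,[.6,-.24],.09,.005,.03)
        if len(Q)>5:print(n,"base",len(Q),np.percentile(Q,[1,99],axis=0).round(3).tolist())
        Q=sel(n,[.61,-.26],.2,.12,.22)
        if len(Q)>5:r=cv2.minAreaRect((Q[:,:2]*1000).astype(np.float32));print(n,"shoe",np.round(r[0],1),np.round(r[1],1),round(r[2],1))
E
python3 fit.py
```

```text
wrist socket 171 (array([0.634 , 0.2384]), np.float64(0.0001))
wrist arm yaw,y0,zaxis 1271 24.46 [0.0036 0.0945] 0.0009
wrist u max [-0.0136  0.0769] top z 0.1176
top socket 54 (array([0.6336, 0.2385]), np.float64(0.0009))
top arm yaw,y0,zaxis 203 24.23 [0.004  0.0952] 0.0016
top u max [-0.0134  0.077 ] top z 0.1175
side socket 221 (array([0.636, 0.238]), np.float64(0.0014))
side arm yaw,y0,zaxis 150 19.48 [0.0044 0.0939] 0.0017
side u max [-0.0126  0.0765] top z 0.1163
wrist pipe 758 (array([0.6243, 0.0196]), np.float64(0.0015))
wrist rim 544 [0.6237 0.0198 0.0754] 0.07573754910210753
wrist top rect [624.6  19. ] [90.2 85.6] 1.6 z 0.03686964981549312
top pipe 24 (array([0.6241, 0.0193]), np.float64(0.0015))
top rim 52 [0.625  0.0199 0.0761] 0.07609817701303573
top top rect [623.9  18.4] [92.7 94.6] 0.5 z 0.03684053342238832
top grip 76 [0.5139 0.0153 0.0663] [514.4  16.2] [41.7 10.4] 88.5
top base 755 [[0.531, -0.261, 0.005], [0.67, -0.167, 0.028]]
top shoe [ 616.2 -259.1] [101.1 273.6] 78.7
side pipe 198 (array([0.6265, 0.0166]), np.float64(0.0015))
side rim 107 [0.6259 0.0145 0.0744] 0.07429394541746122
side top rect [625.7  16.7] [92.2 87.5] 1.1 z 0.03609543798394499
side grip 143 [0.5144 0.0082 0.0606] [515.6  12.1] [12.9 43.9] 2.5
side base 2227 [[0.544, -0.317, 0.007], [0.657, -0.228, 0.028]]
side shoe [ 618.3 -257.7] [101.2 273.4] 76.1
```

The hood origin fits at (0.634, 0.238) with yaw 24.4°. The pipe fits at (0.6245, 0.019) and the gate yaw at about 1.6°. Heights agree with the text. I'll go down and grasp.

```bash
python3 -m inch '[{"delta_pos":[-0.177,0.014,0.1],"turn":[0,0,0.107],"gripper":-1},{"delta_pos":[0,0,0.45],"turn":[0,0,0],"gripper":-1},{"delta_pos":[0,0,0.45],"turn":[0,0,0],"gripper":-1},{"delta_pos":[0,0,0.45],"turn":[0,0,0],"gripper":-1},{"delta_pos":[0,0,0.45],"turn":[0,0,0],"gripper":-1},{"delta_pos":[0,0,0.4],"turn":[0,0,0],"gripper":-1},{"delta_pos":[0,0,0],"turn":[0,0,0],"gripper":-1}]' 60
python3 -m inch '[{"delta_pos":[0,0,0.18],"turn":[0,0,0],"gripper":-1},{"delta_pos":[0,0,0.18],"turn":[0,0,0],"gripper":-1},{"delta_pos":[0,0,0.18],"turn":[0,0,0],"gripper":-1},{"delta_pos":[0,0,0],"turn":[0,0,0],"gripper":-1}]' 60
```

```text
t: 2.85
eef_pos: [0.6284, 0.244, 0.1044]
ee_rot: [[-0.907, -0.421, -0.006], [-0.421, 0.907, -0.002], [0.006, 0.001, -1.0]]
contact_force: [-0.6, -0.4, 0.1]
gripper_width: 1.0
grasp_force: 0.0
t: 3.25
eef_pos: [0.6303, 0.2435, 0.066]
ee_rot: [[-0.908, -0.42, -0.002], [-0.42, 0.908, -0.001], [0.002, 0.0, -1.0]]
contact_force: [-0.9, -0.2, -0.2]
gripper_width: 1.003
grasp_force: 0.0
```

```bash
python3 -m inch '[{"delta_pos":[-0.014,-0.087,0.01],"turn":[0,0,0],"gripper":-1},{"delta_pos":[0,0,0],"turn":[0,0,0],"gripper":-1},{"delta_pos":[0,0,0],"turn":[0,0,0],"gripper":-1}]' 60
python3 -m inch '[{"delta_pos":[0,0,0],"turn":[0,0,0],"gripper":1},{"delta_pos":[0,0,0],"turn":[0,0,0],"gripper":1},{"delta_pos":[0,0,0],"turn":[0,0,0],"gripper":1},{"delta_pos":[0,0,0],"turn":[0,0,0],"gripper":1},{"delta_pos":[0,0,0],"turn":[0,0,0],"gripper":1},{"delta_pos":[0,0,0],"turn":[0,0,0],"gripper":1},{"delta_pos":[0,0,0],"turn":[0,0,0],"gripper":1},{"delta_pos":[0,0,0],"turn":[0,0,0],"gripper":1}]' 60
```

```text
t: 3.55
eef_pos: [0.6354, 0.238, 0.0677]
ee_rot: [[-0.908, -0.419, 0.001], [-0.419, 0.908, 0.0], [-0.001, -0.0, -1.0]]
contact_force: [-0.9, 0.8, 0.3]
gripper_width: 0.999
grasp_force: 0.0
t: 4.35
eef_pos: [0.6351, 0.2385, 0.0677]
ee_rot: [[-0.908, -0.42, 0.001], [-0.42, 0.908, 0.0], [-0.001, -0.0, -1.0]]
contact_force: [-1.7, 0.7, 6.0]
gripper_width: 0.535
grasp_force: 61.5
```

```bash
python3 -m inch '[{"delta_pos":[0,0,-0.2],"turn":[0,0,0],"gripper":1},{"delta_pos":[0,0,-0.4],"turn":[0,0,0],"gripper":1},{"delta_pos":[0,0,-0.4],"turn":[0,0,0],"gripper":1},{"delta_pos":[0,0,-0.4],"turn":[0,0,0],"gripper":1},{"delta_pos":[0,0,-0.2],"turn":[0,0,0],"gripper":1},{"delta_pos":[0,0,0],"turn":[0,0,0],"gripper":1}]'
python3 -m inch '[{"delta_pos":[0,0,0],"turn":[0,0,0.27],"gripper":1},{"delta_pos":[0,0,0],"turn":[0,0,0.27],"gripper":1},{"delta_pos":[0,0,0],"turn":[0,0,0.27],"gripper":1},{"delta_pos":[0,0,0],"turn":[0,0,0.27],"gripper":1},{"delta_pos":[0,0,0],"turn":[0,0,0.27],"gripper":1},{"delta_pos":[0,0,0],"turn":[0,0,0.27],"gripper":1},{"delta_pos":[0,0,0],"turn":[0,0,0.27],"gripper":1},{"delta_pos":[0,0,0],"turn":[0,0,0.27],"gripper":1}]'
python3 -m inch '[{"delta_pos":[0,0,0],"turn":[0,0,0.27],"gripper":1},{"delta_pos":[0,0,0],"turn":[0,0,0.27],"gripper":1},{"delta_pos":[0,0,0],"turn":[0,0,0.27],"gripper":1},{"delta_pos":[0,0,0],"turn":[0,0,0.27],"gripper":1},{"delta_pos":[0,0,0],"turn":[0,0,0.27],"gripper":1},{"delta_pos":[0,0,0],"turn":[0,0,0.27],"gripper":1},{"delta_pos":[0,0,0],"turn":[0,0,0],"gripper":1},{"delta_pos":[0,0,0],"turn":[0,0,0],"gripper":1}]'
```

```text
t: 4.95
eef_pos: [0.6356, 0.2387, 0.1894]
ee_rot: [[-0.908, -0.42, 0.003], [-0.42, 0.908, 0.001], [-0.003, -0.0, -1.0]]
contact_force: [1.1, 0.2, -3.3]
gripper_width: 0.534
grasp_force: 62.4
t: 5.75
eef_pos: [0.6341, 0.2381, 0.1851]
ee_rot: [[-0.762, 0.647, -0.002], [0.647, 0.762, -0.001], [0.001, -0.002, -1.0]]
contact_force: [0.1, 0.3, -2.4]
gripper_width: 0.534
grasp_force: 62.2
t: 6.55
eef_pos: [0.6344, 0.2383, 0.1858]
ee_rot: [[-0.029, 1.0, -0.001], [1.0, 0.029, -0.001], [-0.001, -0.001, -1.0]]
contact_force: [-0.8, -0.3, -2.5]
gripper_width: 0.537
grasp_force: 62.2
```

```bash
python3 -m inch '[{"delta_pos":[-0.45,-0.02,0],"turn":[0,0,0.107],"gripper":1},{"delta_pos":[-0.49,-0.02,0],"turn":[0,0,0],"gripper":1},{"delta_pos":[-0.49,-0.02,0],"turn":[0,0,0],"gripper":1},{"delta_pos":[-0.49,-0.02,0],"turn":[0,0,0],"gripper":1},{"delta_pos":[-0.49,-0.02,0],"turn":[0,0,0],"gripper":1},{"delta_pos":[-0.49,-0.02,0],"turn":[0,0,0],"gripper":1},{"delta_pos":[0,0,0],"turn":[0,0,0],"gripper":1},{"delta_pos":[0,0,0],"turn":[0,0,0],"gripper":1}]'
python3 - <<'E'
from h import *
import fit
s=arm.observe();print(s["eef_pos"],s["ee_rot"].round(3).tolist())
p,d,pose=snap("side","s2");fit.C["side"]=(cloud("side",d),d)
w,dw,pose=snap("wrist","w2");fit.C["wrist"]=(cloud("wrist",dw,pose),dw)
c=pose[0][:2]; z0=pose[0][2]-.067
for n in("side","wrist"):
    for a,b in((.015,.03),(.03,.045),(.045,.06)):
        Q=fit.sel(n,c,.034,z0+a,z0+b)
        if len(Q)>15:print(n,a,len(Q),fit.circ(Q,.024,c))
    Q=fit.sel(n,c,.05,z0-.02,z0+.06);print(n,"zmin",np.percentile(Q[:,2],[0,1,5]).round(4) if len(Q) else "")
can=np.hstack([crop(p,200,120,160,190,2.5)[:,:,::-1],cv2.resize(w,(400,300))[:,:,::-1] if 0 else np.vstack([cv2.resize(w,(400,300)),np.zeros((175,400,3),np.uint8)])[:,:,::-1]])
cv2.imwrite("pics/c2.png",can)
E
```

```text
t: 7.35
eef_pos: [0.6208, 0.0203, 0.1868]
ee_rot: [[0.03, 1.0, -0.0], [1.0, -0.03, -0.0], [-0.0, -0.0, -1.0]]
contact_force: [0.5, 0.8, -3.2]
gripper_width: 0.54
grasp_force: 62.3
[0.62075646 0.02025378 0.18684471] [[0.03, 1.0, -0.0], [1.0, -0.03, -0.0], [-0.0, -0.0, -1.0]]
side 0.015 95 (array([0.6218, 0.0204]), np.float64(0.0012))
side 0.03 33 (array([0.6222, 0.0203]), np.float64(0.0006))
side 0.045 27 (array([0.6221, 0.02  ]), np.float64(0.0006))
side zmin [0.1183 0.1202 0.1219]
wrist 0.015 731 (array([0.6202, 0.0229]), np.float64(0.0006))
wrist 0.03 504 (array([0.6205, 0.0224]), np.float64(0.0001))
wrist 0.045 647 (array([0.6205, 0.0224]), np.float64(0.0001))
wrist zmin [0.1197 0.1226 0.1282]
```

View pics/c2.png

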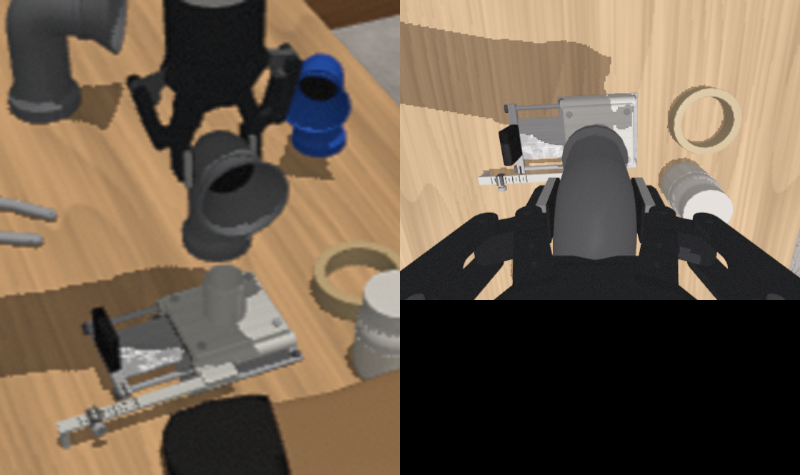

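The hood hangs upright over the pipe with its mouth facing the shoe. Measured relative to the pipe in each camera, the correction is about (+4, -3) mm.

```bash
python3 -m inch '[{"delta_pos":[-0.041,0.055,0],"turn":[0,0,0],"gripper":1},{"delta_pos":[0,0,0.12],"turn":[0,0,0],"gripper":1},{"delta_pos":[0,0,0.12],"turn":[0,0,0],"gripper":1},{"delta_pos":[0,0,0.12],"turn":[0,0,0],"gripper":1},{"delta_pos":[0,0,0.08],"turn":[0,0,0],"gripper":1},{"delta_pos":[0,0,0],"turn":[0,0,0],"gripper":1},{"delta_pos":[0,0,0],"turn":[0,0,0],"gripper":1}]'
python3 - <<'E'
from h import *
import fit
p,d,pose=snap("side","s3");fit.C["side"]=(cloud("side",d),d);print(pose[0])
c=pose[0][:2]; z0=pose[0][2]-.067
print(fit.circ(fit.sel("side",c,.034,z0+.015,z0+.055),.024,c),fit.circ(fit.sel("side",c,.03,.045,.068),.019,c))
E
```

```text
t: 8.15
eef_pos: [0.625, 0.0179, 0.1541]
ee_rot: [[0.031, 1.0, -0.0], [1.0, -0.031, -0.0], [-0.0, -0.0, -1.0]]
contact_force: [0.5, -0.4, -2.1]
gripper_width: 0.539
grasp_force: 62.3
[0.62498572 0.01789014 0.15406   ]
(array([0.6264, 0.0176]), np.float64(0.001)) (array([0.6269, 0.0178]), np.float64(0.0008))
```

```bash
python3 -m inch '[{"delta_pos":[0,0,0.08],"turn":[0,0,0],"gripper":1},{"delta_pos":[0,0,0.08],"turn":[0,0,0],"gripper":1},{"delta_pos":[0,0,0.08],"turn":[0,0,0],"gripper":1},{"delta_pos":[0,0,0],"turn":[0,0,0],"gripper":1}]'
python3 -m inch '[{"delta_pos":[0,0,0.08],"turn":[0,0,0],"gripper":1},{"delta_pos":[0,0,0.08],"turn":[0,0,0],"gripper":1},{"delta_pos":[0,0,0.08],"turn":[0,0,0],"gripper":1},{"delta_pos":[0,0,0],"turn":[0,0,0],"gripper":1}]'
```

```text
t: 8.6
eef_pos: [0.6244, 0.0179, 0.135]
ee_rot: [[0.031, 1.0, -0.001], [1.0, -0.031, -0.0], [-0.0, -0.001, -1.0]]
contact_force: [0.0, 0.2, -2.9]
gripper_width: 0.537
grasp_force: 62.3
t: 9.0
eef_pos: [0.6245, 0.0179, 0.117]
ee_rot: [[0.031, 1.0, -0.001], [1.0, -0.031, -0.0], [-0.0, -0.001, -1.0]]
contact_force: [-0.7, 0.4, -2.2]
gripper_width: 0.538
grasp_force: 62.3
```

Sliding on freely. About 14 mm remain.

```bash
python3 -m inch '[{"delta_pos":[0,0,0.08],"turn":[0,0,0],"gripper":1},{"delta_pos":[0,0,0.05],"turn":[0,0,0],"gripper":1},{"delta_pos":[0,0,0],"turn":[0,0,0],"gripper":1}]'
python3 -m inch '[{"delta_pos":[0,0,0.03],"turn":[0,0,0],"gripper":1},{"delta_pos":[0,0,0.02],"turn":[0,0,0],"gripper":1},{"delta_pos":[0,0,0],"turn":[0,0,0],"gripper":1}]'
```

```text
t: 9.3
eef_pos: [0.6247, 0.0179, 0.1077]
ee_rot: [[0.031, 1.0, -0.001], [1.0, -0.031, -0.0], [-0.0, -0.001, -1.0]]
contact_force: [-0.6, 0.2, -2.3]
gripper_width: 0.534
grasp_force: 62.3
t: 9.6
eef_pos: [0.6249, 0.0179, 0.1044]
ee_rot: [[0.031, 1.0, -0.0], [1.0, -0.031, -0.0], [-0.0, -0.0, -1.0]]
contact_force: [0.1, -0.0, -3.2]
gripper_width: 0.538
grasp_force: 62.3
```

```bash
python3 -m inch '[{"delta_pos":[0,0,0.03],"turn":[0,0,0],"gripper":1},{"delta_pos":[0,0,0.02],"turn":[0,0,0],"gripper":1},{"delta_pos":[0,0,0],"turn":[0,0,0],"gripper":1}]'
python3 -m inch '[{"delta_pos":[0,0,0.03],"turn":[0,0,0],"gripper":1},{"delta_pos":[0,0,0],"turn":[0,0,0],"gripper":1}]'
```

```text
t: 9.9
eef_pos: [0.6254, 0.0179, 0.1035]
ee_rot: [[0.032, 1.0, 0.001], [1.0, -0.032, 0.001], [0.001, 0.001, -1.0]]
contact_force: [-16.7, 1.9, 41.9]
gripper_width: 0.539
grasp_force: 67.2
t: 10.1
eef_pos: [0.6255, 0.0179, 0.1033]
ee_rot: [[0.032, 0.999, 0.002], [0.999, -0.032, 0.002], [0.002, 0.002, -1.0]]
contact_force: [-32.6, 2.3, 75.0]
gripper_width: 0.542
grasp_force: 71.3
```

Seated: it hit hard contact at TCP 0.1035, which puts the hood's foot at 0.036. I'll relieve the push, release and rise.

```bash
python3 -m inch '[{"delta_pos":[0,0,-0.03],"turn":[0,0,0],"gripper":1},{"delta_pos":[0,0,-0.03],"turn":[0,0,0],"gripper":1},{"delta_pos":[0,0,0],"turn":[0,0,0],"gripper":1}]'
python3 -m inch '[{"delta_pos":[0,0,0],"turn":[0,0,0],"gripper":-1},{"delta_pos":[0,0,0],"turn":[0,0,0],"gripper":-1},{"delta_pos":[0,0,0],"turn":[0,0,0],"gripper":-1},{"delta_pos":[0,0,0],"turn":[0,0,0],"gripper":-1},{"delta_pos":[0,0,0],"turn":[0,0,0],"gripper":-1},{"delta_pos":[0,0,0],"turn":[0,0,0],"gripper":-1}]'
```

```text
t: 10.4
eef_pos: [0.6253, 0.0179, 0.1036]
ee_rot: [[0.031, 1.0, 0.001], [1.0, -0.031, 0.0], [0.0, 0.001, -1.0]]
contact_force: [-5.1, -1.9, 15.7]
gripper_width: 0.545
grasp_force: 64.1
t: 11.0
eef_pos: [0.625, 0.0179, 0.103]
ee_rot: [[0.031, 1.0, -0.0], [1.0, -0.031, -0.0], [-0.0, -0.0, -1.0]]
contact_force: [-0.0, 0.5, -0.5]
gripper_width: 1.002
grasp_force: 0.0
```

```bash
python3 -m inch '[{"delta_pos":[0,0,-0.3],"turn":[0,0,0],"gripper":-1},{"delta_pos":[0,0,-0.3],"turn":[0,0,0],"gripper":-1},{"delta_pos":[0,0,-0.4],"turn":[0,0,0],"gripper":-1},{"delta_pos":[0,0,-0.5],"turn":[0,0,-0.113],"gripper":-1},{"delta_pos":[0,-0.5,0],"turn":[0,0,0],"gripper":-1},{"delta_pos":[0,-0.5,0],"turn":[0,0,0],"gripper":-1},{"delta_pos":[0,-0.48,0],"turn":[0,0,0],"gripper":-1},{"delta_pos":[0,0,0],"turn":[0,0,0],"gripper":-1}]'
python3 - <<'E'
from h import *
s,d,_=snap("side","s4");w,dw,pose=snap("wrist","w4");print(pose[0],pose[1].round(3).tolist())
P=cloud("wrist",dw,pose)
can=np.zeros((600,800,3),np.uint8);can[:420,:400]=crop(s,220,130,133,140,3)[:420,:400-0][:, :400] if 0 else cv2.resize(s[150:290,220:353],(400,420))
can[:300,400:]=cv2.resize(w,(400,300))
cv2.imwrite("pics/c4.png",can[:,:,::-1])
import fit
fit.C["wrist"]=(P,dw)
Q=fit.sel("wrist",[.514,.015],.04,.05,.07);r=cv2.minAreaRect((Q[:,:2]*1000).astype(np.float32));print("grip",len(Q),Q.mean(0).round(4),r,np.percentile(Q[:,2],95))
E
```

```text
t: 11.8
eef_pos: [0.5106, 0.0147, 0.2156]
ee_rot: [[-0.028, 1.0, -0.001], [1.0, 0.028, 0.002], [0.002, -0.001, -1.0]]
contact_force: [0.8, 0.5, -0.0]
gripper_width: 0.999
grasp_force: 0.0
[0.51273712 0.01501046 0.21603647] [[-0.028, 1.0, 0.0], [1.0, 0.028, 0.001], [0.001, 0.0, -1.0]]
grip 630 [0.5141 0.0177 0.0659] ((514.4030151367188, 16.077892303466797), (11.987627983093262, 42.968177795410156), 1.393898606300354) 0.06768881386470454
```

View pics/c4.png

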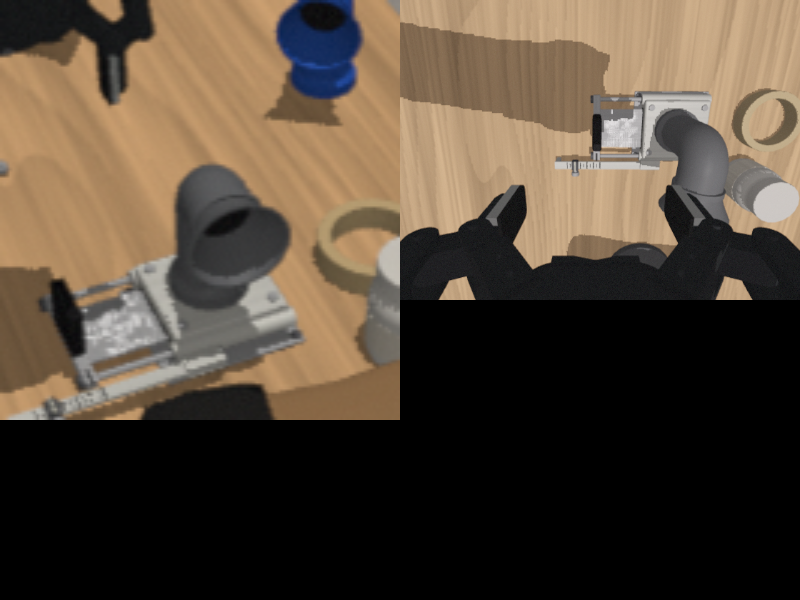

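The hood is fully seated with its mouth facing the shoe. Next I'll enlarge the pointer and clip area.

```bash
python3 - <<'E'
from h import *
w=cv2.imread("pics/w4.png");cv2.imwrite("pics/c5.png",crop(w,220,185,80,60,10))
E
```

```text
(no output)
```

View pics/c5.png

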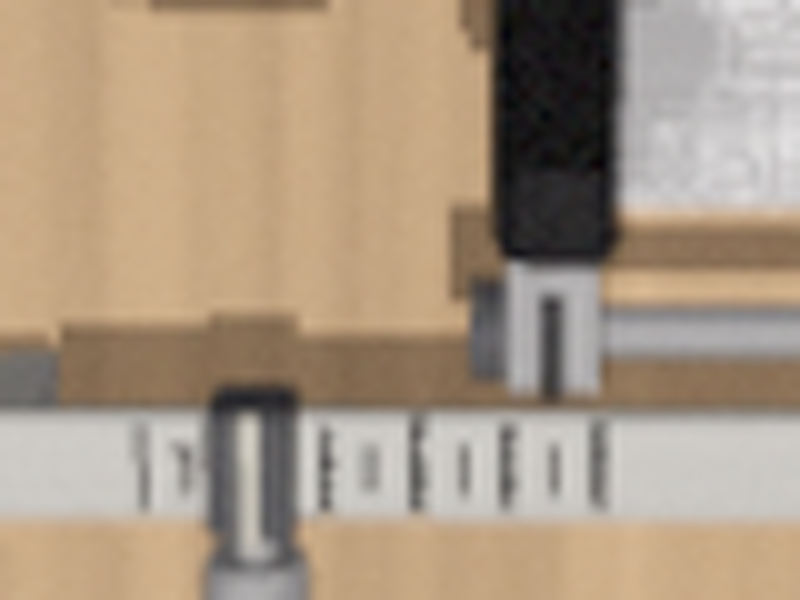

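The clip's line is at crop (248,485) and the pointer line at (551,345). Both lie in the plane z = 26 mm, so rays through these pixels give the pull.

```bash
cat > gap.py <<'E'
from h import *
def ray(u,v,pose,z=.026):
    m=arm.camera_model("wrist");K=m["intrinsics"];T=m["hand_eye"]
    r=pose[1]@T[:3,:3]@np.linalg.solve(K,[u,v,1]);o=pose[1]@T[:3,3]+pose[0]
    return o+r*(z-o[2])/r[2]
def gap(clip,ptr,pose,yaw=np.radians(1.5)):
    a,b=ray(*clip,pose),ray(*ptr,pose);print("clip",a.round(4),"ptr",b.round(4),"pull mm",1e3*(b-a)[:2]@[np.cos(yaw),np.sin(yaw)])
E
python3 - <<'E'
from gap import *
w=np.load("pics/w4.npz");f=lambda x,y:(220+(x-4.5)/10,185+(y-4.5)/10)
gap(f(248,485),f(551,345),(w["pos"],w["rot"]))
P=cloud("wrist",w["d"],(w["pos"],w["rot"]))
print(P[233,244],P[231,244],P[219,275],P[220,274])
E
```

```text
clip [ 0.4827 -0.0446  0.026 ] ptr [ 0.515  -0.0277  0.026 ] pull mm 32.82658074005617
[ 0.48234954 -0.0442027   0.02688916] [ 0.48246147 -0.04135285  0.02827237] [ 0.51539225 -0.02691919  0.02795362] [ 0.51437077 -0.02840678  0.02699807]
```

```bash
python3 -m inch '[{"delta_pos":[0.013,0.027,0],"turn":[0,0,0],"gripper":-0.2},{"delta_pos":[0,0,0.4],"turn":[0,0,0],"gripper":-0.2},{"delta_pos":[0,0,0.4],"turn":[0,0,0],"gripper":-0.2},{"delta_pos":[0,0,0.4],"turn":[0,0,0],"gripper":-0.2},{"delta_pos":[0,0,0.4],"turn":[0,0,0],"gripper":-0.2},{"delta_pos":[0,0,0.3],"turn":[0,0,0],"gripper":-0.2},{"delta_pos":[0,0,0],"turn":[0,0,0],"gripper":-0.2},{"delta_pos":[0,0,0],"turn":[0,0,0],"gripper":-0.2}]'
```

```text
t: 12.7
eef_pos: [0.5166, 0.0155, 0.0732]
ee_rot: [[-0.028, 1.0, -0.0], [1.0, 0.028, -0.001], [-0.001, -0.0, -1.0]]
contact_force: [0.6, 0.1, 0.2]
gripper_width: 0.603
grasp_force: 0.0
```

```bash
python3 -m inch '[{"delta_pos":[0,-0.025,0.14],"turn":[0,0,0],"gripper":-0.2},{"delta_pos":[0,0,0.14],"turn":[0,0,0],"gripper":-0.2},{"delta_pos":[0,0,0.14],"turn":[0,0,0],"gripper":-0.2},{"delta_pos":[0,0,0.14],"turn":[0,0,0],"gripper":-0.2},{"delta_pos":[0,0,0],"turn":[0,0,0],"gripper":-0.2},{"delta_pos":[0,0,0],"turn":[0,0,0],"gripper":-0.2}]'
python3 -m inch '[{"delta_pos":[0,0,0],"turn":[0,0,0],"gripper":1},{"delta_pos":[0,0,0],"turn":[0,0,0],"gripper":1},{"delta_pos":[0,0,0],"turn":[0,0,0],"gripper":1},{"delta_pos":[0,0,0],"turn":[0,0,0],"gripper":1},{"delta_pos":[0,0,0],"turn":[0,0,0],"gripper":1},{"delta_pos":[0,0,0],"turn":[0,0,0],"gripper":1},{"delta_pos":[0,0,0],"turn":[0,0,0],"gripper":1},{"delta_pos":[0,0,0],"turn":[0,0,0],"gripper":1}]' 80
```

```text
t: 13.3
eef_pos: [0.5141, 0.0156, 0.0309]
ee_rot: [[-0.028, 1.0, -0.001], [1.0, 0.028, -0.0], [-0.0, -0.001, -1.0]]
contact_force: [0.2, 0.2, 1.0]
gripper_width: 0.6
grasp_force: 0.0
t: 14.1
eef_pos: [0.5147, 0.0159, 0.0315]
ee_rot: [[-0.028, 1.0, 0.001], [1.0, 0.028, 0.0], [0.0, 0.001, -1.0]]
contact_force: [0.3, 0.7, 5.9]
gripper_width: 0.132
grasp_force: 78.4
```

```bash
python3 -m inch '[{"delta_pos":[0,-0.08,0],"turn":[0,0,0],"gripper":1},{"delta_pos":[0,-0.08,0],"turn":[0,0,0],"gripper":1},{"delta_pos":[0,-0.08,0],"turn":[0,0,0],"gripper":1},{"delta_pos":[0,-0.08,0],"turn":[0,0,0],"gripper":1},{"delta_pos":[0,-0.08,0],"turn":[0,0,0],"gripper":1},{"delta_pos":[0,0,0],"turn":[0,0,0],"gripper":1},{"delta_pos":[0,0,0],"turn":[0,0,0],"gripper":1}]'
python3 - <<'E'
from gap import *
w,d,pose=snap("wrist","w6");s,ds,_=snap("side","s6")
c=proj("wrist",[[.4825,-.0445,.026]],pose)[0];print(c,pose[0])
x,y=int(c[0])-30,int(c[1])-40;print(x,y)
can=np.zeros((600,800,3),np.uint8)
can[:,:480]=cv2.resize(w[max(y,0):max(y,0)+75,x:x+60],(480,600),interpolation=cv2.INTER_CUBIC)
can[:480,480:]=cv2.resize(s[230:350,200:280] if 0 else s[240:320,205:258],(320,480),interpolation=cv2.INTER_CUBIC)
cv2.imwrite("pics/c6.png",can[:,:,::-1])
E
```

```text
t: 14.8
eef_pos: [0.4854, 0.0151, 0.0316]
ee_rot: [[-0.028, 1.0, 0.003], [1.0, 0.028, -0.0], [-0.0, 0.003, -1.0]]
contact_force: [9.8, 0.2, -2.4]
gripper_width: 0.128
grasp_force: 78.4
[265.52983345 358.0431053 ] [0.48539152 0.01510521 0.03155646]
235 318
```

View pics/c6.png

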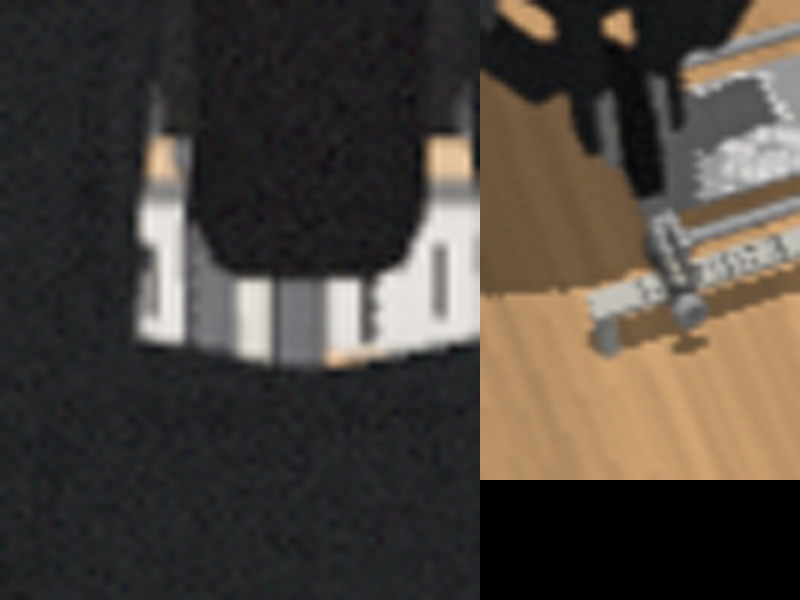

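The wrist view shows the clip line at crop (255,310), and the grip hides the pointer. I'll compare the clip line with the tool's mid-plane, since the fingers centre on the grip.

```bash
python3 - <<'E'
from gap import *
w=np.load("pics/w6.npz");pose=(w["pos"],w["rot"])
a=ray(235+255/8-.5,318+310/8-.5,pose);print(a,((a-pose[0])@pose[1]*1e3).round(2))
# check on the pre-pull picture: pointer vs grip
w=np.load("pics/w4.npz");p4=(w["pos"],w["rot"]);b=ray(274.6,219,p4);print(b)
E
```

```text
[ 0.48293739 -0.0433016   0.026     ] [-58.31  -4.1    5.55]
[ 0.51499461 -0.02760614  0.026     ]
```

```bash
python3 -m inch '[{"delta_pos":[0,-0.048,0],"turn":[0,0,0],"gripper":1},{"delta_pos":[0,0,0],"turn":[0,0,0],"gripper":1},{"delta_pos":[0,0,0],"turn":[0,0,0],"gripper":1},{"delta_pos":[0,0,0],"turn":[0,0,0],"gripper":1}]'
python3 - <<'E'
from gap import *
w,d,pose=snap("wrist","w7");s,ds,_=snap("side","s7");t,dt,_=snap("top","t7");print(pose[0])
c=proj("side",[[.4825,-.035,.026]])[0].astype(int);ct=proj("top",[[.4825,-.035,.026]])[0].astype(int);print(c,ct)
S=crop(s,c[0]-20,c[1]-20,40,45,13)[:585];T=crop(t,ct[0]-12,ct[1]-22,24,45,11)
can=np.zeros((600,800,3),np.uint8);can[:585,:520]=S;can[:495,530:794]=T
cv2.imwrite("pics/c7.png",can[:,:,::-1])
E
```

```text
t: 15.3
eef_pos: [0.482, 0.015, 0.0316]
ee_rot: [[-0.028, 1.0, 0.003], [1.0, 0.028, -0.0], [-0.0, 0.003, -1.0]]
contact_force: [9.6, 0.6, -3.0]
gripper_width: 0.128
grasp_force: 78.8
[0.48200103 0.01502174 0.03155817]
[234 281] [332 260]
```

View pics/c7.png

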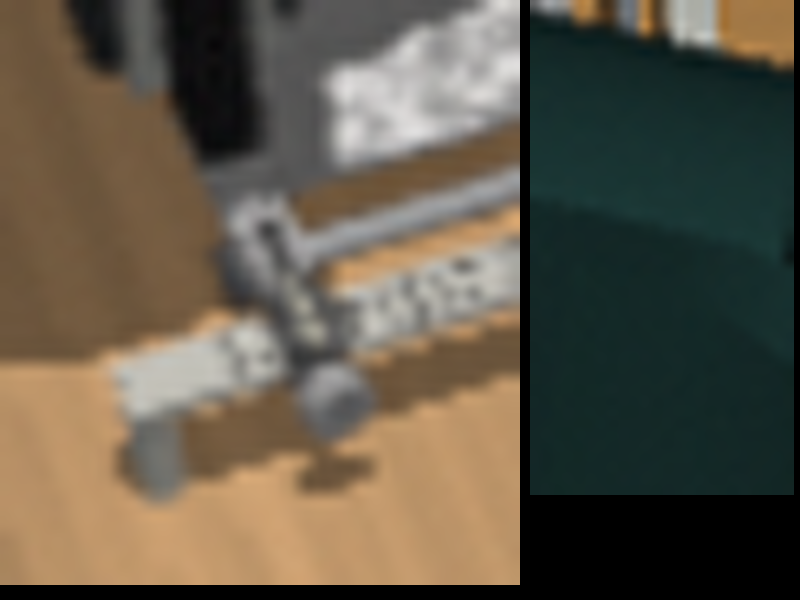

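Side view: the pointer's dark line runs from about (262,222) to (280,250), and the clip's pale line from (290,278) to (318,338). They look collinear, so I'll check this numerically.

```bash
python3 - <<'E'
from gap import *
m=arm.camera_model("side");R=np.array(m["R"]);K=m["intrinsics"];o=-R.T@m["t"]
def rs(x,y):
    r=R.T@np.linalg.solve(K,[214+(x-6)/13,261+(y-6)/13,1]);return o+r*(.026-o[2])/r[2]
yaw=np.radians(1.5);e=np.array([np.cos(yaw),np.sin(yaw),0])
for q in((262,222),(270,236),(280,250),(290,278),(304,308),(318,338)):P=rs(*q);print(q,P.round(4),"along",(P@e*1e3).round(2))
# subpixel: grey profile along gate x at given y, side and wrist
def prof(img,n,pose,y,xs):
    X=np.array([[x,y,.026] for x in xs]);uv=proj(n,X,pose).astype(np.float32)
    return cv2.remap(cv2.cvtColor(img,cv2.COLOR_RGB2GRAY),uv[None,:,0],uv[None,:,1],cv2.INTER_CUBIC)[0]
s=np.load("pics/s7.npz")["p"];xs=np.arange(.474,.4921,.001)
print((xs*1e3).round().astype(int))
for y in(-.026,-.029,-.032,-.035,-.040,-.043,-.046):print(y,prof(s,"side",None,y,xs))
w=np.load("pics/w7.npz");
for y in(-.038,-.041,-.044,-.047):print("w",y,prof(w["p"],"wrist",(w["pos"],w["rot"]),y,xs))
E
```

```text
(262, 222) [ 0.4837 -0.0223  0.026 ] along 482.97
(270, 236) [ 0.484  -0.0257  0.026 ] along 483.2
(280, 250) [ 0.4847 -0.0292  0.026 ] along 483.72
(290, 278) [ 0.4844 -0.0356  0.026 ] along 483.29
(304, 308) [ 0.4846 -0.0425  0.026 ] along 483.32
(318, 338) [ 0.4848 -0.0493  0.026 ] along 483.34
[474 475 476 477 478 479 480 481 482 483 484 485 486 487 488 489 490 491
 492]
-0.026 [ 75  72  73  82  94 114 133 139 122  93  78  88 115 143 153 130 102  92
  95]
-0.029 [ 74  67  71  81  98 122 142 152 140 111  86  93 124 155 163 162 158 155
 151]
-0.032 [ 68  61  64  77  90 104 124 136 127 100  85  93 119 142 153 148 141 139
 139]
-0.035 [ 64  57  58  65  75  92 110 122 117 113 116 114 109 111 104  90  93 105
 121]
-0.04 [115  98  97  93  80  73  70  77  98 120 136 135 114  93  92 107 132 154
 169]
-0.043 [182 178 165 142 114  86  70  73  92 118 143 146 117  89  86  99 115 136
 159]
-0.046 [198 194 187 167 131  99  83  88 108 129 142 139 119  97  87  89  97 106
 118]
w -0.038 [227 194  94  29  25  32  32  24  34  33  33  24  28  32  29  25  30 140
 229]
w -0.041 [226 210 142 230 126  69  82  83 130 170  95  97  93  92 190 228 138 130
 231]
w -0.044 [224 217 165 229 143 101 114 118 181 223 145 119 114 108 188 228 160 145
 225]
w -0.047 [ 44  58  86 113 121  76 101 108 191 224 167 122 108  89 115 112  75  27
  30]
```

The side view puts the pointer and clip lines level to within about 0.3 mm. The wrist measurement agrees: 32.7 mm pulled of 32.8 mm. I'll hand in while holding.

```bash
python3 - <<'E'
from station import arm
s=arm.observe();print(s["t"],s["eef_pos"],s["contact_force"]);print(arm.finish_job())
E
```

```text
15.45 [0.48199674 0.01503479 0.03154589] [ 8.84864642  1.51970656 -2.49245831]
the job is handed in; nothing more can be done
None
```

I handed the job in at 15.5 s: the hood is fully down on the gate pipe with its mouth facing the shoe, and the gripper is holding the slide with its line level with the clip's to about 0.3 mm; the result has not been reported back.

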